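# Load the bonding work holder and clamp it shut

## Robot

A 7-joint arm with a two-finger parallel gripper is mounted at the origin on the work surface. World frame = base frame: x ahead of the robot, y to its left, z up, the work surface at z = 0. Lengths are in m, angles in rad, forces in N, time in s.
With the tool pointing down it reaches from about 0.4 to 0.85 m from the base axis. Payload 10.4 kg.
Tool frame: the origin (TCP) lies at the very end of the fingers, on their centre line; the grasp point (between the pads) lies 19 mm behind it; z points along the fingers, y is the line along which they close (so a half turn about z gives the same grasp; the last joint's range is limited). The gripper opens to 87 mm and grips with 3 to 60 N. Pads are 19 mm wide; open, the fingers measure 117 mm over their backs; the gripper's body (75 mm by 190 mm) begins 51 mm behind the grasp point.
Start: joints at [-1.177, 0.332, -0.065, 1.46, 0.022, 1.35, -0.088], TCP at [0.253, 0.572, 0.223] pointing down, gripper open.
Joint ranges: [-2.6, 2.6], [-0.5, 2.12], [-1.47, 1.34], [0.16, 2.42], [-1.27, 4.41], [0.06, 2.06], [-2.6, 2.6]. Speed limits (rad/s): [2.22, 2.22, 2.79, 2.79, 3.14, 3.14, 3.14].

## Interface

Orientations are given as [roll, pitch, yaw] about the fixed x, y, z axes, in that order (R = Rz(yaw) Ry(pitch) Rx(roll)).
In Python, from workcell import get_state, snapshot, finish_job gives the robot as it stands.
- The arm moves only by the tool jog_arm, never from a script. Its argument "moves" is a list of rows, each a list of 3 entries, a list of its own where there are three numbers: the shift along the tool's x, y, z in mm, then the turn about the tool's z in rad, then the finger opening in mm, from 0 to 87. A call has 1 to 10 rows; each row is the pose to reach, as a shift and turn from the pose commanded when the call began, along the tool's axes at that moment; what a row does not reach only later rows make up. A row lasts 1/8 s, in which the tool goes at most 62.5 mm and 10.7 degrees, less where a joint would pass 70% of its speed; a pose out of reach is approached as far as the arm can. A call with a gripper value outside its range is refused whole. The fingers move at their own pace and stop on an object; "newtons" is the grip in N (left out, the last holds). Time passes only in rows, so rows that repeat a pose let the fingers close. It gives the time, the measured TCP pose, the force, the opening and the grip force at its end, in the units of the state.
- get_state(): the state, without advancing time (a new reading comes with each control period).
- snapshot(name): name is "side" or "top" or "wrist"; returns a dict with "color" (384x512x3 uint8, blue, green, red), "range_z" (384x512 float32, m along the optical axis (not along the pixel's ray), 0 where there is no reading), "K" (3x3 intrinsics, pixels), "camera_from_world" (4x4, takes a point from world to camera coordinates). Camera axes: x right, y down, z forward; pixel columns grow to the right and rows downward; lengths in m; the calibration is good to about 2 mm. The wrist camera is an equidistant fisheye: a pixel r from the principal point sees the ray r / f radians off the axis. A picture is of the moment at which its call begins.
- finish_job(): hands the job in; it is judged then, once.
The state is a dict: "t": time; "q": joint angles; "dq": joint speeds; "effort": joint torques, N m; "tcp_pos": TCP position; "ee_rot": TCP orientation; "wrist_force": force on the tool from outside, world axes, zero at the start; "wrist_torque": the same for the moment, N m; "grip_width": finger opening in m; "gripper_force": force on a finger pad.
Only numpy, scipy, OpenCV 4.12 (cv2) and the standard library are available. Lean on these libraries where they do the work, as an engineer would, in place of code of your own. Each camera call takes 0.05 s, during which the arm holds its last target. There are 200 camera calls.

## Task

Take the carrier with the chips on it off the top of its stack and, keeping it level, lay it gently down flat between the stops of the work holder's bed. Then swing the open window frame down gently until it is fully shut over the carrier, and only after that turn the swivel latch all the way round across the frame's front bar. Leave the empty carrier, the brass spool and the amber jar where they are.

Things in the scene. Friction and masses are not known exactly. Their poses are not given: they have to be found in the camera images.
- loaded: the carrier to load: aluminium plate 140 x 60 x 18 mm, about 0.25 kg, two rows of six black chips standing 4 mm above its top (the empty one has none), lying on a stack. Origin: centre of the underside; x along the 140 mm, z up. Grip it across the 60 mm at mid length, fingers at most 15 mm below its top face. Either way round is right in the nest.
- empty: the empty carrier: same plate 140 x 60 x 18 mm, no chips, only small dark holes in its top; lies loose on the other stack, to be left alone. Origin and axes as for the loaded one.
- stack_a: fixed stack of three carriers, 140 (x) x 57 (y) x 54 mm high, under the loaded carrier. Origin: centre of its foot. The two stacks may change places.
- stack_b: fixed stack of three carriers, same sizes, under the empty carrier.
- holder: the work holder, fixed to the bench: grey block 200 (x) x 120 (y) x 34 mm high, origin at the centre of its underside, x from its front (latch end, -x) to its hinge end (+x), with a small ear on its -y side at the front that bears the latch post.
- nest (a point): centre of the bed, the holder block's top face, 34 mm above the bench; the centre of the carrier's underside belongs here, its long axis along the holder's x. Steel stops 8 mm high around it: end stops (inner faces x = +-74 mm), four side guides (inner faces y = +-34 mm, |x| = 44 to 68 mm): 4 mm of play each way. The sides are open at mid length for the fingers.
- frame_hinge (a point): middle of the frame's hinge axis (along the holder's y), 88 mm from nest towards holder +x, 58 mm above the bench.
- frame_edge (a point): middle of the free edge of the window frame, on its outer face (top face when shut), 173 mm from the hinge axis and 4 mm outside the frame's mid plane. Moves with the frame.
- frame (a joint): window frame angle, rad: 0 = shut, level over the bed; 1.57 = upright; at most 1.95. Stiff hinge, stays where left. Flat steel frame 173 x 100 x 8 mm, window 31 to 138 mm from the hinge axis and 44 mm wide, front bar 35 mm wide. Shut: underside 54, top 62 mm above the bench. It can be pushed shut with closed fingers on its outer face near the free edge.
- latch_pivot (a point): pivot axis (vertical) of the swivel latch, at x = -60, y = -72 mm in the holder's frame, 68 mm above the bench.
- latch_knob (a point): centre of the top of the latch's upright black knob, 16 mm in diameter and 34 mm high (72 to 106 mm above the bench), 68 mm from the pivot at the end of the 20 mm wide, 8 mm thick latch arm (underside 64 mm above the bench). Moves with the latch.
- latch (a joint): angle of the swivel latch, rad: 0 = fully home, the arm lying along the holder's +y across the frame's front bar; grows counter-clockwise from above; 1.57 = the arm points along the holder's -x, clear of the frame. Stays where it is left; stop at 0 and 1.9.
- spool: brass wire spool, 68 mm diameter, 40 mm high, bystander, origin under its centre.
- jar: amber glass jar, 70 mm diameter, 70 mm high, bystander near the stacks, origin under its centre.
Things that resemble listed ones, but are neither listed nor needed, are in the scene too. What is shaped like the loaded but pink, red or turquoise is not meant.

How it is judged:
By the outcome, as a careful person would: the job done as asked, in the order asked, and still so for the second after the job is handed in, with the robot touching nothing.
It also fails if it takes over 66 s, if anything falls off the work surface, if the arm or the gripper's body presses on something with over 40 N, if the wrist force passes 120 N, or if a joint passes its speed limit or range.

## Working session

There is one attempt and no reset: what is moved stays moved. The work goes in short steps, Python scripts to look and compute and a tool call to move; the robot and the scene stay as the last step left them, time stands still between calls to the robot, and variables do not carry over. Pictures are saved under pics/ and viewed, at most 10 in all, crops included, and the job is handed in when it is done.

Besides the shell and the picture viewer there is one more tool, called after ">>>" in YAML: its name, and indented under it one key for each argument. jog_arm: Moves the arm, as the interface text tells. Its arguments: {"type":"object","properties":{"moves":{"type":"array"},"newtons":{"type":"number"}},"required":["moves"]}

```bash
mkdir -p pics
cat > h.py <<'E'
import numpy as np,cv2
from workcell import get_state,snapshot,finish_job
def pts(s):
    z=s["range_z"];K=s["K"];v,u=np.indices(z.shape)
    c=np.stack([(u-K[0,2])/K[0,0]*z,(v-K[1,2])/K[1,1]*z,z,np.ones_like(z)],-1)
    w=c@np.linalg.inv(s["camera_from_world"]).T
    w[z==0]=np.nan
    return w[...,:3]
E
python3 - <<'E'
from h import *
for n in("top","side"):
    s=snapshot(n);np.save(n+".npy",s,allow_pickle=True);cv2.imwrite(f"pics/{n}0.png",s["color"])
    print(n,s["K"].tolist(),np.linalg.inv(s["camera_from_world"]).round(3).tolist())
st=get_state();print({k:np.round(v,3).tolist() for k,v in st.items()})
E
```

```text
top [[474.81552158064085, 0.0, 252.22208935641703], [0.0, 474.81552158064085, 195.58068890181534], [0.0, 0.0, 1.0]] [[0.102, -0.971, 0.216, 0.237], [-0.995, -0.101, 0.017, -0.106], [0.006, -0.217, -0.976, 1.298], [0.0, 0.0, 0.0, 1.0]]
side [[361.6207289224982, 0.0, 260.0046473313326], [0.0, 361.6207289224982, 192.22295647799024], [0.0, 0.0, 1.0]] [[0.988, -0.101, 0.118, 0.366], [-0.155, -0.661, 0.734, -0.836], [0.004, -0.743, -0.669, 0.797], [0.0, 0.0, 0.0, 1.0]]
{'t': 0.1, 'q': [-1.177, 0.333, -0.065, 1.461, 0.022, 1.35, -0.089], 'dq': [-0.001, -0.0, -0.001, -0.004, 0.0, -0.001, -0.001], 'effort': [0.002, -62.454, 0.025, -39.071, -0.062, 0.037, 0.0], 'tcp_pos': [0.253, 0.571, 0.222], 'ee_rot': [-3.14, 0.0, 2.725], 'wrist_force': [-0.032, -0.488, -0.342], 'wrist_torque': [-0.01, 0.022, -0.033], 'gripper_force': 0.0, 'grip_width': 0.087}
```

View pics/top0.png

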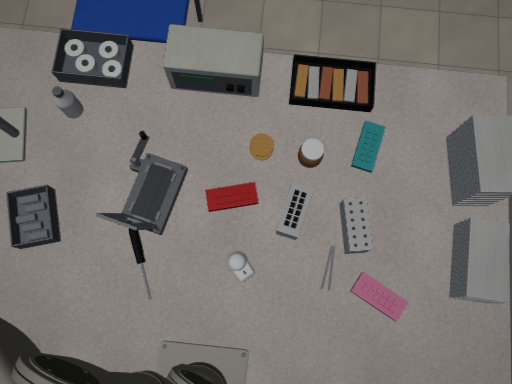

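View pics/side0.png

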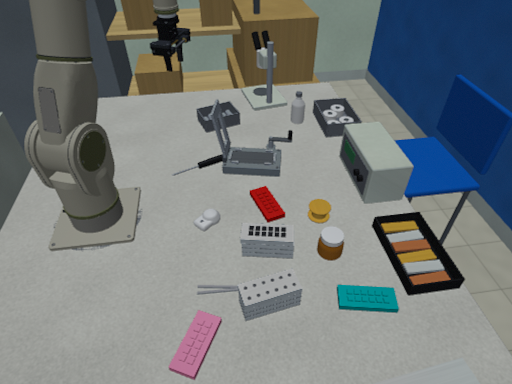

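Top view candidates: (294,210) has black chips and sits on a stack, so it is the loaded carrier. (357,224) has only holes, so it is the empty one. The red (232,196), turquoise (368,146) and pink (379,296) ones are not meant. The holder is at (155,192), its open frame at (125,220) on the robot side, the latch at (138,152) and the knob at (143,135). Next I'll make a close crop and measure.

Run:
```python
from h import *
T=np.load("top.npy",allow_pickle=True).item();S=np.load("side.npy",allow_pickle=True).item()
c=T["color"]
a=cv2.resize(c[175:255,265:385],None,fx=4,fy=4,interpolation=cv2.INTER_CUBIC)
b=cv2.resize(c[120:240,90:200],None,fx=4,fy=4,interpolation=cv2.INTER_CUBIC)
im=np.zeros((480,800,3),np.uint8);im[:320,:480]=a
b=b[:,:320] if 0 else cv2.resize(b,(320,349));im[:349,480:]=b
sc=S["color"][90:190,190:310];im[330:480,:180]=cv2.resize(sc,(180,150))
cv2.imwrite("pics/crop.png",im)
def rect(w,m,name):
    p=w[m][:,:2].astype(np.float32);r=cv2.minAreaRect(p);print(name,len(p),np.round(r[0],4),np.round(r[1],4),round(r[2],1),"med z",np.median(w[m][:,2]).round(4))
for n,s in(("top",T),("side",S)):
    w=pts(s);z=w[...,2];v,u=np.indices(z.shape)
    if n=="top":
        for nm,(u0,u1,v0,v1) in dict(loaded=(270,318,175,245),empty=(335,378,190,258)).items():
            rect(w,(u>u0)&(u<u1)&(v>v0)&(v<v1)&(z>.066)&(z<.085),nm)
        m=(u>115)&(u<190)&(v>145)&(v<235)
        rect(w,m&(z>.026)&(z<.046),"holder")
        k=(u>125)&(u<155)&(v>125)&(v<175)&(z>.06)
        for q in np.argwhere(k)[::6]: print(q[::-1],w[tuple(q)].round(3),c[tuple(q)])
```

```text
loaded 1190 [ 0.4851 -0.2006] [0.0599 0.1415] 77.4 med z 0.0733
empty 1226 [ 0.4628 -0.3675] [0.1404 0.0613] 10.4 med z 0.0724
holder 2969 [0.4901 0.2026] [0.1514 0.226 ] 76.5 med z 0.0346
[140 131] [0.645 0.228 0.105] [70 71 75]
[142 132] [0.642 0.222 0.106] [22 21 20]
[142 133] [0.641 0.223 0.102] [22 20 20]
[141 134] [0.637 0.224 0.105] [27 26 25]
[141 135] [0.634 0.224 0.106] [28 27 25]
[141 136] [0.632 0.224 0.102] [8 6 8]
[147 136] [0.644 0.217 0.071] [56 55 56]
[145 137] [0.635 0.217 0.088] [5 5 5]
[142 138] [0.633 0.226 0.084] [5 5 4]
[148 138] [0.639 0.213 0.071] [62 62 63]
[145 139] [0.633 0.219 0.078] [16 15 15]
[142 140] [0.631 0.228 0.072] [54 51 51]
[139 141] [0.627 0.236 0.072] [73 71 71]
[145 141] [0.629 0.22  0.071] [58 55 54]
[142 142] [0.625 0.227 0.073] [57 54 53]
[139 143] [0.622 0.235 0.073] [57 54 54]
[145 143] [0.622 0.218 0.077] [55 52 51]
[142 144] [0.621 0.227 0.069] [57 55 53]
[139 145] [0.617 0.235 0.07 ] [57 54 53]
[145 145] [0.618 0.218 0.071] [81 83 86]
[142 146] [0.614 0.225 0.073] [58 55 54]
[139 147] [0.611 0.233 0.072] [57 54 53]
[136 148] [0.608 0
[... 227 characters left out ...]

[135 152] [0.595 0.241 0.074] [57 54 53]
[141 152] [0.597 0.225 0.073] [50 47 45]
[138 153] [0.593 0.233 0.073] [57 54 53]
[135 154] [0.589 0.24  0.076] [56 53 52]
[141 154] [0.592 0.225 0.07 ] [80 82 85]
[138 155] [0.588 0.232 0.072] [58 55 54]
[135 156] [0.583 0.239 0.077] [56 54 52]
[132 157] [0.582 0.249 0.068] [72 69 69]
[138 157] [0.584 0.233 0.068] [52 50 49]
[135 158] [0.577 0.238 0.078] [94 90 89]
[132 159] [0.574 0.246 0.075] [106 103 102]
[138 159] [0.578 0.231 0.07 ] [49 46 44]
[135 160] [0.571 0.236 0.08 ] [86 82 81]
[132 161] [0.569 0.246 0.073] [78 74 72]
[138 161] [0.574 0.232 0.063] [63 60 58]
[137 162] [0.569 0.233 0.069] [51 48 46]
[136 163] [0.565 0.234 0.072] [45 42 40]
```

View pics/crop.png

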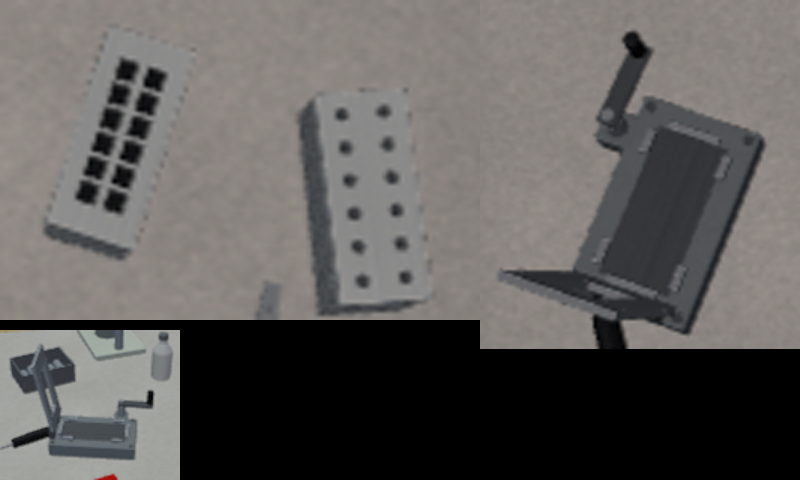

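The crop confirms it: the left carrier in the top crop has 12 chips, and the right one has only holes. The side crop shows the frame leaning slightly past upright, so I'll lift first, then travel by way of a view over the holder.

```bash
cat >> h.py <<'E'
from scipy.spatial.transform import Rotation as Ro
def go(x,y,z,yaw=None):
    s=get_state();R=Ro.from_euler("xyz",s["ee_rot"]).as_matrix()
    d=R.T@(np.array([x,y,z])-s["tcp_pos"])*1000
    t=0 if yaw is None else -((yaw-s["ee_rot"][2]+np.pi)%(2*np.pi)-np.pi)
    print("shift",d.round(1),"turn",round(t,3),"rows",round(np.linalg.norm(d)/62.5,1),round(abs(t)/.187,1))
E
python3 - <<'E'
from h import *
go(.45,.21,.42,np.radians(167))
T=np.load("top.npy",allow_pickle=True).item();w=pts(T);z=w[...,2];v,u=np.indices(z.shape)
m=(u>112)&(u<195)&(v>148)&(v<240)&(z>.029)&(z<.039)
n,l,st,_=cv2.connectedComponentsWithStats(m.astype(np.uint8));i=1+np.argmax(st[1:,4]);p=w[l==i][:,:2]
# right edge (world -y side) line: robust from per-x extremes
A=np.radians(-13);f=np.array([np.cos(A),np.sin(A)]);g=np.array([-f[1],f[0]])
a=p@f;b=p@g;bins=np.arange(a.min()+.01,a.max()-.01,.006)
e=[(q+.003,b[(a>=q)&(a<q+.006)].min()) for q in bins];k=np.polyfit(*np.array(e).T,1);print("side edge slope deg",np.degrees(np.arctan(k[0])),k)
bb=np.arange(b.min()+.01,b.max()-.04,.006)
e=[(q+.003,a[(b>=q)&(b<q+.006)].max()) for q in bb];k2=np.polyfit(*np.array(e).T,1);print("front slope",np.degrees(np.arctan(k2[0])),k2, np.round(e,3).tolist())
print(a.min(),a.max(),b.min(),b.max())
# frame points
m=(u>85)&(u<165)&(v>200)&(v<240)&(z>.07)
q=w[m];pl=np.linalg.svd(q-q.mean(0))[2][2];print("frame",len(q),q.mean(0),pl,q[:,2].max(),q[q[:,2]>.2].mean(0))
E
```

```text
shift [-326.5 -250.7 -197.8] turn -0.19 rows 7.3 1.0
side edge slope deg -0.47136074552641893 [-0.00822698  0.23698281]
front slope 0.3382281177797197 [0.00590326 0.54166615] [[0.244, 0.543], [0.25, 0.544], [0.256, 0.544], [0.262, 0.542], [0.268, 0.544], [0.274, 0.543], [0.28, 0.542], [0.286, 0.543], [0.292, 0.544], [0.298, 0.542], [0.304, 0.543], [0.31, 0.543], [0.316, 0.545], [0.322, 0.544], [0.328, 0.543], [0.334, 0.543], [0.34, 0.544]]
0.34422866709377753 0.5450398178678574 0.23136483514081477 0.3827804384676152
frame 492 [0.39385862 0.20782496 0.1708645 ] [-0.95203673  0.23756778 -0.19284091] 0.23421814880984493 [0.38387584 0.21154791 0.22347075]
```

>>> jog_arm:
  moves:
    - [[0,0,-60],0,87]
    - [[0,0,-120],0,87]
    - [[0,0,-200],0,87]
    - [[-60,-40,-200],-0.05,87]
    - [[-110,-85,-200],-0.1,87]
    - [[-160,-125,-200],-0.19,87]
    - [[-215,-165,-200],-0.19,87]
    - [[-270,-207,-200],-0.19,87]
    - [[-326,-250,-200],-0.19,87]
    - [[-326,-250,-200],-0.19,87]

```text
t: 1.35
tcp_pos: [0.451, 0.2076, 0.4226]
ee_rot: [-3.142, 0.0, 2.911]
wrist_force: [0.1, 0.7, 0.5]
grip_width: 0.0872
gripper_force: 0.0
```

Run:
```python
from h import *
s=snapshot("wrist");np.save("w1.npy",s,allow_pickle=True);cv2.imwrite("pics/w1.png",s["color"])
print(s["K"].round(1).tolist(),np.linalg.inv(s["camera_from_world"]).round(3).tolist());st=get_state();print(st["t"],st["tcp_pos"],st["ee_rot"])
go(.485,-.2006,.22,np.radians(167.4))
```

```text
[[297.3, 0.0, 254.1], [0.0, 297.3, 193.6], [0.0, 0.0, 1.0]] [[0.228, 0.932, 0.282, 0.374], [0.974, -0.219, -0.065, 0.227], [0.001, 0.289, -0.957, 0.584], [0.0, 0.0, 0.0, 1.0]]
1.4 [0.45309248 0.20346093 0.42269357] [-3.14045726e+00  1.39266634e-03  2.90625416e+00]
shift [-125.  -385.3  203.3] turn -0.015 rows 7.3 0.1
```

View pics/w1.png

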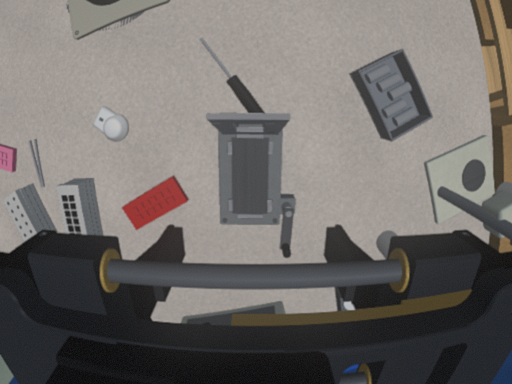

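The wrist view shows the bed at (250,177), the latch arm from about (287,200) to the knob at (287,250), and the loaded carrier at (72,210). I'll move to the loaded carrier and work out the holder pose from this view.

>>> jog_arm:
  moves:
    - [[-20,-58,0],0,87]
    - [[-38,-116,20],0,87]
    - [[-56,-172,50],0,87]
    - [[-74,-228,80],0,87]
    - [[-92,-284,110],0,87]
    - [[-110,-338,145],-0.01,87]
    - [[-125,-385,185],-0.015,87]
    - [[-125,-385,203],-0.015,87]
    - [[-125,-385,203],-0.015,87]

```text
t: 2.52
tcp_pos: [0.4837, -0.1927, 0.2177]
ee_rot: [-3.141, -0.004, 2.928]
wrist_force: [0.1, 0.7, 0.4]
grip_width: 0.0868
gripper_force: 0.0
```

```bash
cat >> h.py <<'E'
def wpts(s):
    z=s["range_z"].astype(float);K=s["K"];v,u=np.indices(z.shape)
    x=(u-K[0,2])/K[0,0];y=(v-K[1,2])/K[1,1];r=np.hypot(x,y)+1e-9;t=np.tan(np.minimum(r,1.45))/r
    w=np.stack([x*t*z,y*t*z,z,np.ones_like(z)],-1)@np.linalg.inv(s["camera_from_world"]).T
    w[z==0]=np.nan
    return w[...,:3]
E
python3 - <<'E'
from h import *
s=snapshot("wrist");np.save("w2.npy",s,allow_pickle=True);cv2.imwrite("pics/w2.png",s["color"])
st=get_state();print(st["t"],st["tcp_pos"],st["ee_rot"],st["wrist_force"])
w=wpts(s);z=w[...,2];x,y=w[...,0],w[...,1]
m=(abs(z-.074)<.006)&(np.hypot(x-.485,y+.2)<.09)
n,l,stt,_=cv2.connectedComponentsWithStats(m.astype(np.uint8));i=1+np.argmax(stt[1:,4]);m=l==i
r=cv2.minAreaRect(w[m][:,:2].astype(np.float32));print("loaded",m.sum(),r,np.median(z[m]))
s=np.load("w1.npy",allow_pickle=True).item();w=wpts(s);z=w[...,2];x,y=w[...,0],w[...,1]
v,u=np.indices(z.shape)
m=(u>200)&(u<300)&(v>125)&(v<235)&(abs(z-.034)<.005)
p=w[m][:,:2];A=np.radians(-13.4);f=np.array([np.cos(A),np.sin(A)]);g=np.array([-f[1],f[0]]);a=p@f;b=p@g
print("a hist",np.percentile(a,[.2,1,99,99.8]),"b",np.percentile(b,[.2,1,99,99.8]),"center",((np.percentile(a,99.5)-.1)*f+np.mean(np.percentile(b,[.5,99.5]))*g))
bins=np.arange(.37,.52,.006);e=np.array([(q,*np.percentile(b[(a>=q)&(a<q+.006)],[1,99])) for q in bins])
print("slopes",np.degrees(np.polyfit(e[:,0],e[:,1],1)[0]),np.degrees(np.polyfit(e[:,0],e[:,2],1)[0]),e[::4].round(4).tolist())
k=(u>270)&(u<300)&(v>190)&(v<260)&(z>.06)
kk=k&(z>.1);print("knob",kk.sum(),w[kk].mean(0)); kk=k&(abs(z-.072)<.004);q=w[kk];print("arm",len(q),cv2.minAreaRect(q[:,:2].astype(np.float32)),np.median(q[:,2]))
E
```

```text
2.575 [ 0.48480368 -0.19176021  0.21929989] [-3.14142962e+00 -1.79529501e-03  2.92951703e+00] [-0.32852216  0.35960615 -0.8966107 ]
loaded 6855 ((0.48664891719818115, -0.19765467941761017), (0.06038327142596245, 0.1405443400144577), 77.57245635986328) 0.0719791316893284
a hist [0.3474639  0.36206835 0.54057289 0.54184147] b [0.24044123 0.2413162  0.37874201 0.38699786] center [0.50178674 0.20189411]
slopes 0.09811549521911084 9.019830284953024 [[0.37, 0.2411, 0.3581], [0.394, 0.2422, 0.3588], [0.418, 0.2419, 0.3573], [0.442, 0.2413, 0.3578], [0.466, 0.2405, 0.3585], [0.49, 0.2419, 0.3867], [0.514, 0.2409, 0.3736]]
knob 59 [0.63898318 0.22608386 0.10519644]
arm 373 ((0.6065236330032349, 0.23521050810813904), (0.020775549113750458, 0.08205882459878922), 74.7419662475586) 0.07178082020082255
```

Run:
```python
from h import *
go(.4862,-.1985,.060,np.radians(167.5))
```

```text
shift [ -3.1  -6.3 159.3] turn 0.006 rows 2.6 0.0
```

>>> jog_arm:
  moves:
    - [[-3,-6,40],0.006,87]
    - [[-3,-6,80],0.006,87]
    - [[-3,-6,110],0.006,87]
    - [[-3,-6,130],0.006,87]
    - [[-3,-6,145],0.006,87]
    - [[-3,-6,155],0.006,87]
    - [[-3,-6,159],0.006,87]
    - [[-3,-6,159],0.006,87]
    - [[-3,-6,159],0.006,87]

```text
t: 3.7
tcp_pos: [0.4872, -0.1989, 0.061]
ee_rot: [3.141, 0.001, 2.924]
wrist_force: [0.3, -0.2, -0.4]
grip_width: 0.087
gripper_force: 0.0
```

Run:
```python
from h import *
s=snapshot("wrist");cv2.imwrite("pics/w3.png",s["color"])
go(.4862,-.1985,.060,np.radians(167.5))
```

```text
shift [1.  0.2 1. ] turn 0.0 rows 0.0 0.0
```

View pics/w3.png

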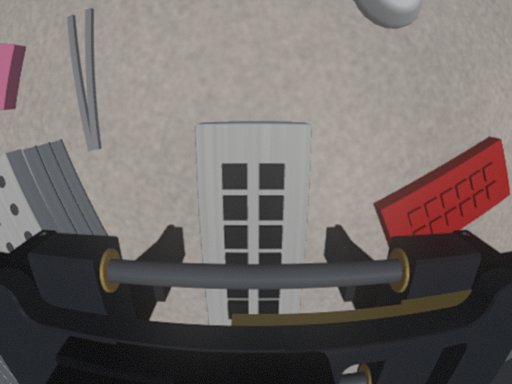

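The loaded carrier (253,220) lies centred between the fingers. I'll close on it.

>>> jog_arm:
  moves:
    - [[0,0,0],0,70]
    - [[0,0,0],0,60]
    - [[0,0,0],0,50]
    - [[0,0,0],0,50]
    - [[0,0,0],0,50]
    - [[0,0,0],0,50]
  newtons: 30

```text
t: 4.5
tcp_pos: [0.4868, -0.1988, 0.0605]
ee_rot: [3.142, 0.0, 2.924]
wrist_force: [0.2, 0.0, 1.0]
grip_width: 0.0597
gripper_force: 30.0
```

>>> jog_arm:
  moves:
    - [[0,0,-5],0,50]
    - [[0,0,-18],0,50]
    - [[0,0,-45],0,50]
    - [[0,0,-80],0,50]
    - [[0,0,-115],0,50]
    - [[0,0,-135],0,50]
    - [[0,0,-140],0,50]
    - [[0,0,-140],0,50]

```text
t: 5.5
tcp_pos: [0.4866, -0.1987, 0.2003]
ee_rot: [3.141, -0.0, 2.924]
wrist_force: [-0.3, -0.2, -3.7]
grip_width: 0.0595
gripper_force: 30.0
```

Run:
```python
from h import *
go(.4992,.188,.2,np.radians(166.6));st=get_state();print(st["grip_width"],st["gripper_force"],st["wrist_force"],st["wrist_torque"])
```

```text
shift [ 71.2 380.3   0.4] turn 0.016 rows 6.2 0.1
0.059499184501455846 29.99929904937744 [-0.29701826 -0.19659595 -3.68403086] [ 0.03042057 -0.03179247 -0.03456107]
```

>>> jog_arm:
  moves:
    - [[3,15,0],0,50]
    - [[10,50,0],0,50]
    - [[20,100,0],0,50]
    - [[29,155,0],0,50]
    - [[39,210,0],0.01,50]
    - [[50,265,0],0.016,50]
    - [[60,315,0],0.016,50]
    - [[68,360,0],0.016,50]
    - [[71,380,0],0.016,50]
    - [[71,380,0],0.016,50]

```text
t: 6.75
tcp_pos: [0.499, 0.1884, 0.1994]
ee_rot: [-3.14, -0.001, 2.91]
wrist_force: [-0.6, -0.8, -3.7]
grip_width: 0.0594
gripper_force: 30.0
```

>>> jog_arm:
  moves:
    - [[0,0,0],0,50]
    - [[0,0,0],0,50]

```text
t: 7.0
tcp_pos: [0.4998, 0.186, 0.2005]
ee_rot: [-3.141, 0.0, 2.906]
wrist_force: [0.1, 0.1, -3.3]
grip_width: 0.0594
gripper_force: 30.0
```

Run:
```python
from h import *
s=snapshot("wrist");np.save("w4.npy",s,allow_pickle=True);cv2.imwrite("pics/w4.png",s["color"])
go(.4992,.188,.2,np.radians(166.6));st=get_state();print(st["tcp_pos"],st["ee_rot"])
w=wpts(s);z=w[...,2]
A=np.radians(-13.4);f=np.array([np.cos(A),np.sin(A)]);g=np.array([-f[1],f[0]])
m=(abs(z-.034)<.006);p=w[m][:,:2];a=p@f;b=p@g;k=(abs(a-.442)<.13)&(abs(b-.2985)<.09)
a,b=a[k],b[k];bins=np.arange(.34,.545,.01)
print([(round(q,3),*np.percentile(b[(a>=q)&(a<q+.01)],[1,99]).round(4)) for q in bins if ((a>=q)&(a<q+.01)).sum()>20])
m=(z>.19)&(z<.23)&(np.hypot(w[...,0]-.5,w[...,1]-.19)<.1);v,u=np.indices(z.shape)
print("carrier z",m.sum(),[(round(q,3),np.median(z[m&(abs(w[...,:2]@f-q)<.004)]).round(4),np.percentile((w[...,:2]@g)[m&(abs(w[...,:2]@f-q)<.004)],[2,98]).round(4)) for q in(.375,.39,.41)],(w[m][:,:2]@f).min())
```

```text
shift [0.9 1.5 0.6] turn -0.002 rows 0.0 0.0
[0.49976925 0.18631421 0.20057094] [3.14159162e+00 2.20425248e-05 2.90591566e+00]
[(np.float64(0.35), np.float64(0.241), np.float64(0.3593)), (np.float64(0.36), np.float64(0.2409), np.float64(0.3581)), (np.float64(0.37), np.float64(0.2416), np.float64(0.3583)), (np.float64(0.38), np.float64(0.2516), np.float64(0.3596)), (np.float64(0.48), np.float64(0.3638), np.float64(0.3877)), (np.float64(0.49), np.float64(0.3633), np.float64(0.388)), (np.float64(0.5), np.float64(0.3669), np.float64(0.3885))]
carrier z 18904 [(0.375, np.float64(0.2114), array([0.2697, 0.3269])), (0.39, np.float64(0.2116), array([0.2699, 0.3268])), (0.41, np.float64(0.2119), array([0.2697, 0.3267]))] 0.3719277873941333
```

View pics/w4.png

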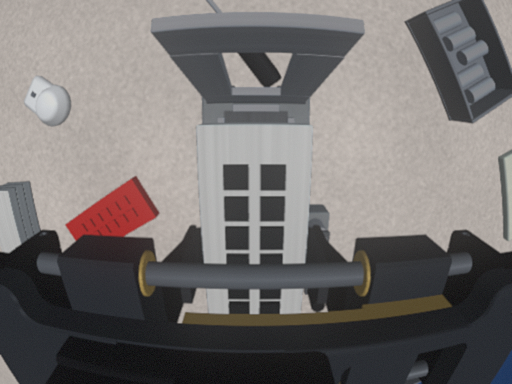

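The carrier (253,220) is over the bed, with the frame upright behind it at (258,60). It needs 1 mm and 1.5 mm of correction. I'll lower it in stages.

>>> jog_arm:
  moves:
    - [[1,1.5,5],0,50]
    - [[1,1.5,25],0,50]
    - [[1,1.5,55],0,50]
    - [[1,1.5,85],0,50]
    - [[1,1.5,110],0,50]
    - [[1,1.5,128],0,50]
    - [[1,1.5,138],0,50]
    - [[1,1.5,142],0,50]
    - [[1,1.5,142],0,50]
    - [[1,1.5,142],0,50]

```text
t: 8.3
tcp_pos: [0.4994, 0.1895, 0.0592]
ee_rot: [3.141, 0.001, 2.908]
wrist_force: [-0.5, 0.1, -4.3]
grip_width: 0.0598
gripper_force: 30.0
```

Run:
```python
from h import *
s=snapshot("wrist");np.save("w5.npy",s,allow_pickle=True);c=s["color"];cv2.imwrite("pics/w5.png",cv2.resize(c[40:330,150:360],None,fx=2,fy=2,interpolation=2))
go(.4992,.188,.05,np.radians(166.6))
```

```text
shift [-0.2 -1.5  9.2] turn 0.0 rows 0.1 0.0
```

View pics/w5.png

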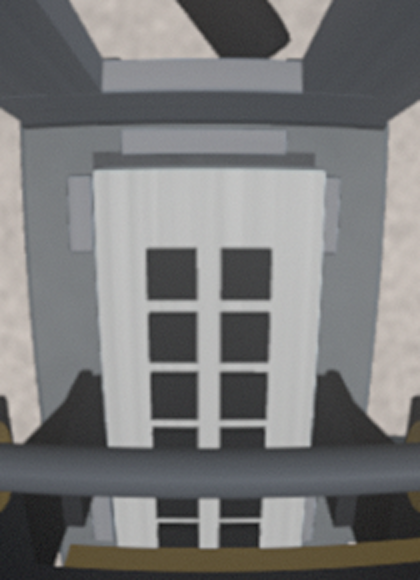

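The carrier sits right of centre by about 1.5 mm (the right guide is half hidden at crop (332,210), the left one fully visible at (80,210)). I'll check the end gap numerically.

Run:
```python
from h import *
s=np.load("w5.npy",allow_pickle=True).item();w=wpts(s);z=w[...,2]
A=np.radians(-13.4);f=np.array([np.cos(A),np.sin(A)]);g=np.array([-f[1],f[0]]);a=w[...,:2]@f;b=w[...,:2]@g
print([(c,a[r,c].round(4),z[r,c].round(4)) for c in (250,) for r in range(100,130)])
r=145
print([(c,b[r,c].round(4),z[r,c].round(3)) for c in list(range(180,202,2))+list(range(308,328,2))])
```

```text
[(250, np.float64(0.3588), np.float64(0.0607)), (250, np.float64(0.3593), np.float64(0.0597)), (250, np.float64(0.3595), np.float64(0.0338)), (250, np.float64(0.3601), np.float64(0.0334)), (250, np.float64(0.3608), np.float64(0.0414)), (250, np.float64(0.3614), np.float64(0.041)), (250, np.float64(0.362), np.float64(0.0411)), (250, np.float64(0.3626), np.float64(0.0419)), (250, np.float64(0.3632), np.float64(0.0417)), (250, np.float64(0.3638), np.float64(0.0413)), (250, np.float64(0.3644), np.float64(0.0425)), (250, np.float64(0.365), np.float64(0.0428)), (250, np.float64(0.3656), np.float64(0.0409)), (250, np.float64(0.3662), np.float64(0.0418)), (250, np.float64(0.3668), np.float64(0.0427)), (250, np.float64(0.3675), np.float64(0.0408)), (250, np.float64(0.3681), np.float64(0.0409)), (250, np.float64(0.3687), np.float64(0.0401)), (250, np.float64(0.3695), np.float64(0.0341)), (250, np.float64(0.3702), np.float64(0.0339)), (250, np.float64(0.3708), np.float64(0.0341)), (250, np.float64(0.3715), np.float64(0.033)), (250, np.float64(0.3708), np.float64(0.0586)), (250, np.float64(0.370
[... 567 characters left out ...]
oat64(0.042)), (192, np.float64(0.2635), np.float64(0.042)), (194, np.float64(0.2646), np.float64(0.041)), (196, np.float64(0.2656), np.float64(0.04)), (198, np.float64(0.2727), np.float64(0.071)), (200, np.float64(0.2736), np.float64(0.07)), (308, np.float64(0.3294), np.float64(0.069)), (310, np.float64(0.3303), np.float64(0.07)), (312, np.float64(0.3371), np.float64(0.041)), (314, np.float64(0.3382), np.float64(0.042)), (316, np.float64(0.3397), np.float64(0.041)), (318, np.float64(0.3407), np.float64(0.042)), (320, np.float64(0.3438), np.float64(0.034)), (322, np.float64(0.3453), np.float64(0.034)), (324, np.float64(0.3466), np.float64(0.033)), (326, np.float64(0.348), np.float64(0.033))]
```

>>> jog_arm:
  moves:
    - [[-2,-1.5,0],0,50]
    - [[-2,-1.5,3],0,50]
    - [[-2,-1.5,6],0,50]
    - [[-2,-1.5,9],0,50]
    - [[-2,-1.5,12],0,50]
    - [[-2,-1.5,14],0,50]
    - [[-2,-1.5,15],0,50]
    - [[-2,-1.5,16],0,50]
    - [[-2,-1.5,16],0,50]

```text
t: 9.48
tcp_pos: [0.5006, 0.1873, 0.0425]
ee_rot: [3.142, -0.0, 2.908]
wrist_force: [-0.0, -0.6, -3.7]
grip_width: 0.0599
gripper_force: 30.0
```

>>> jog_arm:
  moves:
    - [[0,0,0.5],0,50]
    - [[0,0,1],0,50]
    - [[0,0,1.5],0,50]
    - [[0,0,2],0,50]
    - [[0,0,2],0,50]

```text
t: 10.1
tcp_pos: [0.5006, 0.1874, 0.0406]
ee_rot: [3.141, -0.0, 2.908]
wrist_force: [-0.7, -1.2, -2.8]
grip_width: 0.0595
gripper_force: 30.0
```

>>> jog_arm:
  moves:
    - [[0,0,0.3],0,50]
    - [[0,0,0.6],0,50]
    - [[0,0,0.6],0,50]

```text
t: 10.48
tcp_pos: [0.5006, 0.1874, 0.0405]
ee_rot: [3.141, -0.0, 2.908]
wrist_force: [-3.4, -2.0, 6.0]
grip_width: 0.0597
gripper_force: 30.0
```

The carrier has touched down (wrist force went from −3.7 to +6 N). I'll open gently and rise.

>>> jog_arm:
  moves:
    - [[0,0,0.3],0,62]
    - [[0,0,0.3],0,66]
    - [[0,0,0.3],0,72]
    - [[0,0,0.3],0,78]
    - [[0,0,0],0,78]
    - [[0,0,-20],0,78]
    - [[0,0,-60],0,78]
    - [[0,0,-120],0,78]
    - [[0,0,-180],0,78]
    - [[0,0,-240],0,78]

```text
t: 11.72
tcp_pos: [0.5003, 0.1871, 0.2821]
ee_rot: [3.141, 0.0, 2.908]
wrist_force: [1.5, 2.1, 0.2]
grip_width: 0.0777
gripper_force: 0.0
```

>>> jog_arm:
  moves:
    - [[0,0,-60],0,20]
    - [[0,0,-60],0,0]

```text
t: 11.98
tcp_pos: [0.5021, 0.1877, 0.3449]
ee_rot: [3.136, 0.006, 2.908]
wrist_force: [-0.4, 0.2, -0.5]
grip_width: 0.0655
gripper_force: 0.0
```

Run:
```python
from h import *
s=snapshot("wrist");np.save("w6.npy",s,allow_pickle=True);c=s["color"];cv2.imwrite("pics/w6.png",cv2.resize(c[60:260,180:340],None,fx=3,fy=3,interpolation=2))
st=get_state();print(st["t"],st["tcp_pos"],st["ee_rot"])
w=wpts(s);z=w[...,2]
A=np.radians(-13.4);f=np.array([np.cos(A),np.sin(A)]);g=np.array([-f[1],f[0]]);a=w[...,:2]@f;b=w[...,:2]@g
m=(abs(z-.053)<.006)&(abs(a-.442)<.085)&(abs(b-.3)<.04)
r=cv2.minAreaRect(w[m][:,:2].astype(np.float32));print(m.sum(),r,np.median(z[m]),[np.median(z[m&(abs(a-q)<.005)]).round(4) for q in (.38,.41,.44,.47,.5)],np.percentile(a[m],[1,99]))
m=(z>.07)&(abs(b-.3)<.06)&(a<.40)&(a>.2);q=w[m];print("frame top",m.sum(),a[m].min(),z[m].max(),[(h,np.median(a[m&(abs(z-h)<.006)]).round(4)) for h in(.09,.12,.15,.18,.21,.225)])
```

```text
12.025 [0.50128805 0.18750308 0.34187006] [3.13883778e+00 2.73202658e-03 2.90768718e+00]
3411 ((0.4928829073905945, 0.18996921181678772), (0.07433901727199554, 0.15390479564666748), 76.48369598388672) 0.05203251443694845 [np.float64(0.0516), np.float64(0.0523), np.float64(0.0521), np.float64(0.0526), np.float64(0.0517)] [0.37247068 0.51154482]
frame top 3315 0.31845975791635894 0.23063877065780136 [(0.09, np.float64(0.3507)), (0.12, np.float64(0.3466)), (0.15, np.float64(0.3411)), (0.18, np.float64(0.3354)), (0.21, np.float64(0.3297)), (0.225, np.float64(0.324))]
```

View pics/w6.png

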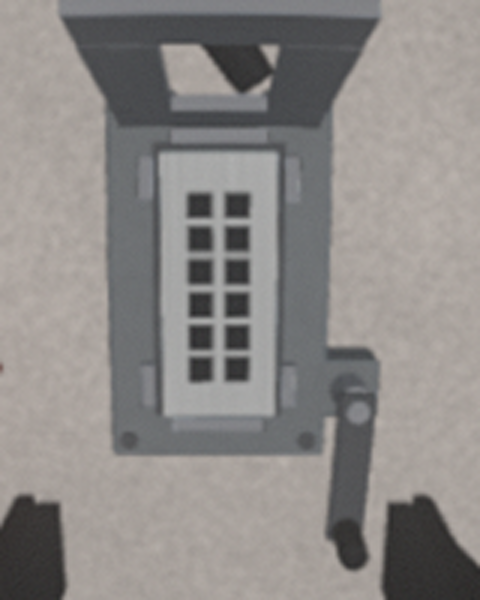

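The carrier lies flat between the stops (top at 52 mm everywhere), the frame is at about 1.76 rad, and the latch is clear. Next the closed fingers go behind the frame.

```bash
cat >> h.py <<'E'
A=np.radians(-13.4);f=np.array([np.cos(A),np.sin(A)]);g=np.array([-f[1],f[0]])
def goab(a,b,z,yaw=np.radians(166.6)): go(*(a*f+b*g),z,yaw)
def tgt(th,r=.16,e=.010): return .354+r*np.cos(th)-.004*np.sin(th)-e, .058+r*np.sin(th)+.004*np.cos(th)
E
python3 - <<'E'
from h import *
goab(.285,.299,.31)
for th in np.arange(1.8,-.01,-.1): print(round(th,2),np.round(tgt(th),4))
E
```

```text
shift [159.3   0.3  31.4] turn -0.0 rows 2.6 0.0
1.8 [0.3038 0.2129]
1.7 [0.3194 0.2162]
1.6 [0.3353 0.2178]
1.5 [0.3513 0.2179]
1.4 [0.3673 0.2164]
1.3 [0.3829 0.2132]
1.2 [0.3982 0.2086]
1.1 [0.413  0.2024]
1.0 [0.4271 0.1948]
0.9 [0.4403 0.1858]
0.8 [0.4526 0.1756]
0.7 [0.4638 0.1641]
0.6 [0.4738 0.1516]
0.5 [0.4825 0.1382]
0.4 [0.4898 0.124 ]
0.3 [0.4957 0.1091]
0.2 [0.5    0.0937]
0.1 [0.5028 0.078 ]
-0.0 [0.504 0.062]
```

>>> jog_arm:
  moves:
    - [[40,0,0],0,0]
    - [[90,0,0],0,0]
    - [[135,0,0],0,0]
    - [[159,0,10],0,0]
    - [[159,0,30],0,0]
    - [[159,0,60],0,0]
    - [[159,0,95],0,0]
    - [[159,0,120],0,0]
    - [[159,0,130],0,0]
    - [[159,0,130],0,0]

```text
t: 13.28
tcp_pos: [0.3455, 0.2239, 0.2094]
ee_rot: [-3.14, -0.001, 2.908]
wrist_force: [-0.6, -0.1, 0.4]
grip_width: 0.0008
gripper_force: 0.0
```

Run:
```python
from h import *
st=get_state();p=st["tcp_pos"];print(p[:2]@f,p[:2]@g,p[2],st["ee_rot"],st["wrist_force"],st["grip_width"]);goab(.285,.299,.212)
```

```text
0.28421804963633374 0.2978525419514111 0.20939334584651387 [-3.14038906e+00 -8.50811600e-04  2.90781084e+00] [-0.62007961 -0.06732136  0.39976258] 0.0007832022960981377
shift [-0.8  1.1 -2.6] turn 0.0 rows 0.0 0.0
```

>>> jog_arm:
  moves:
    - [[-10,1,-2],0,0]
    - [[-18,1,-3],0,0]
    - [[-26,1,-5],0,0]
    - [[-34,1,-6],0,0]
    - [[-42,1,-7],0,0]
    - [[-50,1,-8],0,0]
    - [[-58,1,-8],0,0]
    - [[-66,1,-8],0,0]

```text
t: 14.28
tcp_pos: [0.4108, 0.2097, 0.2179]
ee_rot: [-3.142, -0.0, 2.908]
wrist_force: [-2.6, 1.1, -0.7]
grip_width: 0.0005
gripper_force: 1.1
```

>>> jog_arm:
  moves:
    - [[-8,0,1],0,0]
    - [[-16,0,1.5],0,0]
    - [[-24,0,3],0,0]
    - [[-32,0,5],0,0]
    - [[-40,0,7],0,0]
    - [[-47,0,9],0,0]
    - [[-55,0,12],0,0]
    - [[-62,0,15.5],0,0]
    - [[-69,0,19],0,0]
    - [[-76,0,23],0,0]

```text
t: 15.52
tcp_pos: [0.4848, 0.192, 0.1947]
ee_rot: [3.142, 0.0, 2.908]
wrist_force: [-1.8, -1.6, -0.1]
grip_width: 0.0003
gripper_force: 0.8
```

>>> jog_arm:
  moves:
    - [[-7,0,4.5],0,0]
    - [[-13,0,9],0,0]
    - [[-19.5,0,14],0,0]
    - [[-25.5,0,19],0,0]
    - [[-31,0,25],0,0]
    - [[-36.5,0,30.5],0,0]
    - [[-42,0,37],0,0]
    - [[-46.5,0,43],0,0]
    - [[-51,0,50],0,0]
    - [[-55,0,56.5],0,0]

```text
t: 16.77
tcp_pos: [0.5381, 0.1795, 0.138]
ee_rot: [3.141, 0.0, 2.908]
wrist_force: [0.4, -0.1, 0.5]
grip_width: 0.0004
gripper_force: 0.5
```

Run:
```python
from h import *
s=snapshot("top");w=pts(s);z=w[...,2];a=w[...,:2]@f;b=w[...,:2]@g
for b0 in(.262,.338):
    m=(abs(b-b0)<.008)&(a>.36)&(a<.53)&(z>.056)&(z<.2)
    print(b0,m.sum(),[(q,np.median(z[m&(abs(a-q)<.005)]).round(3)) for q in np.arange(.37,.53,.02)])
```

```text
0.262 263 [(np.float64(0.37), np.float64(0.071)), (np.float64(0.39), np.float64(0.083)), (np.float64(0.41000000000000003), np.float64(0.094)), (np.float64(0.43000000000000005), np.float64(0.105)), (np.float64(0.45000000000000007), np.float64(0.116)), (np.float64(0.4700000000000001), np.float64(0.123)), (np.float64(0.4900000000000001), np.float64(nan)), (np.float64(0.5100000000000001), np.float64(nan)), (np.float64(0.5300000000000001), np.float64(nan))]
0.338 0 [(np.float64(0.37), np.float64(nan)), (np.float64(0.39), np.float64(nan)), (np.float64(0.41000000000000003), np.float64(nan)), (np.float64(0.43000000000000005), np.float64(nan)), (np.float64(0.45000000000000007), np.float64(nan)), (np.float64(0.4700000000000001), np.float64(nan)), (np.float64(0.4900000000000001), np.float64(nan)), (np.float64(0.5100000000000001), np.float64(nan)), (np.float64(0.5300000000000001), np.float64(nan))]
  return _methods._mean(a, axis=axis, dtype=dtype,
  ret = ret.dtype.type(ret / rcount)
```

The frame is following (0.51 rad). I'll continue down.

>>> jog_arm:
  moves:
    - [[-4,0,7],0,0]
    - [[-8,0,14],0,0]
    - [[-11,0,21.5],0,0]
    - [[-14,0,29],0,0]
    - [[-16,0,36.5],0,0]
    - [[-18,0,44],0,0]
    - [[-20,0,51],0,0]
    - [[-21,0,57],0,0]
    - [[-21.5,0,62],0,0]
    - [[-22,0,66],0,0]

```text
t: 18.08
tcp_pos: [0.5592, 0.1744, 0.0722]
ee_rot: [3.141, -0.0, 2.908]
wrist_force: [0.2, 0.6, 1.0]
grip_width: 0.0004
gripper_force: 0.4
```

>>> jog_arm:
  moves:
    - [[0,0,2],0,0]
    - [[0,0,4],0,0]
    - [[0,0,6],0,0]
    - [[0,0,8],0,0]
    - [[0,0,9],0,0]
    - [[0,0,9],0,0]

```text
t: 18.82
tcp_pos: [0.559, 0.1744, 0.0633]
ee_rot: [-3.141, -0.0, 2.908]
wrist_force: [0.6, 0.3, -0.3]
grip_width: 0.0008
gripper_force: 0.0
```

>>> jog_arm:
  moves:
    - [[0,0,0.5],0,0]
    - [[0,0,1],0,0]
    - [[0,0,1.5],0,0]
    - [[0,0,2],0,0]
    - [[0,0,2],0,0]

```text
t: 19.45
tcp_pos: [0.5591, 0.1744, 0.0624]
ee_rot: [3.141, -0.0, 2.908]
wrist_force: [-6.0, -1.3, 11.4]
grip_width: 0.0003
gripper_force: 5.8
```

>>> jog_arm:
  moves:
    - [[0,0,0.5],0,0]
    - [[0,0,0.7],0,0]
    - [[0,0,0.7],0,0]
    - [[0,0,-5],0,0]
    - [[0,0,-40],0,0]
    - [[0,0,-100],0,0]
    - [[0,0,-140],0,10]
    - [[0,0,-140],0,40]
    - [[0,0,-140],0,40]

```text
t: 20.58
tcp_pos: [0.5588, 0.1744, 0.2006]
ee_rot: [-3.141, -0.001, 2.908]
wrist_force: [0.1, -0.1, 0.1]
grip_width: 0.0226
gripper_force: 0.0
```

```bash
python3 -W ignore - <<'E'
from h import *
s=snapshot("top");w=pts(s);z=w[...,2];a=w[...,:2]@f;b=w[...,:2]@g
for b0 in(.262,.299,.33):
    m=(abs(b-b0)<.008)&(z>.045)&(z<.08)
    print(b0,[np.median(z[m&(abs(a-q)<.005)]).round(4) for q in np.arange(.37,.53,.02)])
s=snapshot("wrist");w=wpts(s);z=w[...,2];a=w[...,:2]@f;b=w[...,:2]@g
for b0 in(.262,.299,.33):
    m=(abs(b-b0)<.008)&(z>.03)&(z<.1)
    print("w",b0,[np.median(z[m&(abs(a-q)<.005)]).round(4) for q in np.arange(.37,.53,.02)])
v,u=np.indices(z.shape);m=(z>.1)&(z<.112)&(np.hypot(w[...,0]-.639,w[...,1]-.226)<.03);print("knob w",m.sum(),w[m].mean(0))
st=get_state();print(st["t"],st["q"].round(3),st["tcp_pos"],st["ee_rot"]);goab(st["tcp_pos"][:2]@f,.2995,.2)
go(.639,.2265,.2,np.radians(164.4))
E
```

```text
0.262 [np.float64(0.0635), np.float64(0.0621), np.float64(0.0609), np.float64(0.0616), np.float64(0.063), np.float64(0.0629), np.float64(0.062), np.float64(0.0619), np.float64(0.061)]
0.299 [np.float64(nan), np.float64(0.0541), np.float64(0.0545), np.float64(0.0548), np.float64(0.054), np.float64(0.0558), np.float64(0.0565), np.float64(0.062), np.float64(nan)]
0.33 [np.float64(nan), np.float64(nan), np.float64(nan), np.float64(nan), np.float64(0.0617), np.float64(0.0628), np.float64(0.0625), np.float64(0.0623), np.float64(nan)]
w 0.262 [np.float64(0.0616), np.float64(0.0616), np.float64(0.0616), np.float64(0.0615), np.float64(0.0615), np.float64(0.0616), np.float64(0.0614), np.float64(0.0616), np.float64(0.0617)]
w 0.299 [np.float64(0.0616), np.float64(0.052), np.float64(0.052), np.float64(0.0545), np.float64(0.055), np.float64(0.0553), np.float64(0.0557), np.float64(0.0616), np.float64(0.0615)]
w 0.33 [np.float64(0.0616), np.float64(0.0617), np.float64(0.0616), np.float64(0.0617), np.float64(0.0617), np.float64(0.0616), np.float64(0.0616), np.float64(0.0616), np.float64(0.0615)]
knob w 0 [nan nan nan]
20.675 [-0.709  0.264  0.394  1.621 -0.105  1.28   1.04 ] [0.55843087 0.17422984 0.19993273] [-3.14014403e+00 -1.85588135e-03  2.90790694e+00]
shift [ 0.   0.6 -0.1] turn 0.0 rows 0.0 0.0
shift [-66.3  69.5  -0.3] turn 0.039 rows 1.5 0.2
```

The frame is fully shut (flat at 62 mm). Now the latch knob.

>>> jog_arm:
  moves:
    - [[-30,35,0],0.02,40]
    - [[-66,69,0],0.039,40]
    - [[-66,69,30],0.039,40]
    - [[-66,69,60],0.039,40]
    - [[-66,69,75],0.039,40]
    - [[-66,69,75],0.039,40]

```text
t: 21.42
tcp_pos: [0.6386, 0.226, 0.1251]
ee_rot: [-3.14, -0.002, 2.869]
wrist_force: [0.8, -0.7, 0.7]
grip_width: 0.0401
gripper_force: 0.0
```

```bash
python3 -W ignore - <<'E'
from h import *
s=snapshot("wrist");c=s["color"];cv2.imwrite("pics/w7.png",c)
w=wpts(s);z=w[...,2];m=(abs(z-.072)<.004)&(np.hypot(w[...,0]-.605,w[...,1]-.235)<.05);print(m.sum(),cv2.minAreaRect(w[m][:,:2].astype(np.float32)))
st=get_state();print(st["tcp_pos"],st["grip_width"]);go(.639,.2265,.08,np.radians(164.4))
E
```

```text
2487 ((0.6076182126998901, 0.23553165793418884), (0.020122800022363663, 0.08256439864635468), 74.02720642089844)
[0.63932382 0.22618453 0.12659996] 0.0398991492991847
shift [ 0.4  0.2 46.6] turn -0.001 rows 0.7 0.0
```

View pics/w7.png

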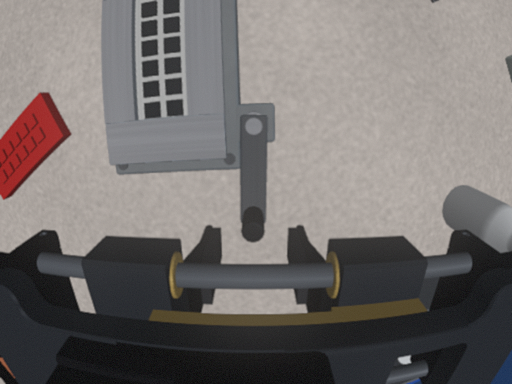

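The knob (252,225) is centred between the fingers in line with the pivot (254,126), and the frame is shut over the chips. I'll descend and grip lightly.

>>> jog_arm:
  moves:
    - [[0,0,15],0,40]
    - [[0,0,30],0,40]
    - [[0,0,42],0,40]
    - [[0,0,46],0,40]
    - [[0,0,46],0,25]
    - [[0,0,46],0,14]
    - [[0,0,46],0,12]
    - [[0,0,46],0,12]
    - [[0,0,46],0,12]
  newtons: 8

```text
t: 22.6
tcp_pos: [0.6397, 0.2261, 0.0809]
ee_rot: [3.141, 0.001, 2.869]
wrist_force: [-0.2, -1.6, 1.7]
grip_width: 0.0159
gripper_force: 8.0
```

```bash
python3 -W ignore - <<'E'
from h import *
st=get_state();p=st["tcp_pos"];R=Ro.from_euler("xyz",st["ee_rot"]).as_matrix()
P=np.array([.5742,.2441]);d=p[:2]-P;print(p,np.hypot(*d)*1000,np.degrees(np.arctan2(d[1],d[0])),st["ee_rot"],st["grip_width"])
# knob moves on circle r=68 about pivot found from tool: tool -x is radial outward
for t in np.arange(.1,1.66,.1):
    x=68*(1-np.cos(t)); y=-68*np.sin(t)   # radial outward is tool -x
    print(round(t,2),round(x,1),round(y,1))
E
```

```text
[0.63966405 0.22612725 0.08088154] 67.88638987330846 -15.351948615979321 [3.14122533e+00 6.61277407e-04 2.86864956e+00] 0.015865967732393595
0.1 0.3 -6.8
0.2 1.4 -13.5
0.3 3.0 -20.1
0.4 5.4 -26.5
0.5 8.3 -32.6
0.6 11.9 -38.4
0.7 16.0 -43.8
0.8 20.6 -48.8
0.9 25.7 -53.3
1.0 31.3 -57.2
1.1 37.2 -60.6
1.2 43.4 -63.4
1.3 49.8 -65.5
1.4 56.4 -67.0
1.5 63.2 -67.8
1.6 70.0 -68.0
```

>>> jog_arm:
  moves:
    - [[0.3,-6.8,0],0.1,12]
    - [[1.4,-13.5,0],0.2,12]
    - [[3,-20.1,0],0.3,12]
    - [[5.4,-26.5,0],0.4,12]
    - [[8.3,-32.6,0],0.5,12]
    - [[11.9,-38.4,0],0.6,12]
    - [[16,-43.8,0],0.7,12]
    - [[18.3,-46.3,0],0.75,12]
    - [[18.3,-46.3,0],0.75,12]

```text
t: 23.72
tcp_pos: [0.6097, 0.1862, 0.0809]
ee_rot: [3.141, 0.001, 2.119]
wrist_force: [1.7, -2.3, 2.3]
grip_width: 0.0156
gripper_force: 8.0
```

>>> jog_arm:
  moves:
    - [[0.3,-6.8,0],0.1,12]
    - [[1.4,-13.5,0],0.2,12]
    - [[3,-20.1,0],0.3,12]
    - [[5.4,-26.5,0],0.4,12]
    - [[8.3,-32.6,0],0.5,12]
    - [[11.9,-38.4,0],0.6,12]
    - [[16,-43.8,0],0.7,12]
    - [[18.3,-46.3,0],0.75,12]
    - [[19.4,-47.5,0],0.77,12]

```text
t: 24.85
tcp_pos: [0.5592, 0.1783, 0.0809]
ee_rot: [3.14, -0.0, 1.349]
wrist_force: [7.0, -2.3, -0.6]
grip_width: 0.0152
gripper_force: 8.0
```

>>> jog_arm:
  moves:
    - [[0,-1,0],0.01,12]
    - [[0,-2,0],0.02,12]
    - [[0,-2.5,0],0.02,12]
    - [[0,-2.5,0],0.02,12]

```text
t: 25.35
tcp_pos: [0.5591, 0.1784, 0.081]
ee_rot: [3.135, -0.001, 1.33]
wrist_force: [15.0, -2.1, -6.4]
grip_width: 0.0156
gripper_force: 8.0
```

```bash
python3 -W ignore - <<'E'
from h import *
st=get_state();p=st["tcp_pos"];P=np.array([.5742,.2441]);d=p[:2]-P
print(p,np.hypot(*d)*1000,"latch",np.arctan2(d[1],d[0])+np.pi/2-A,st["ee_rot"],st["grip_width"],st["wrist_force"])
E
```

```text
[0.55911842 0.17838182 0.08100868] 67.42650643979624 latch 0.00829137142063241 [ 3.13545514e+00 -1.17850452e-03  1.32951499e+00] 0.015587620394959067 [15.00782875 -2.05904863 -6.43986269]
```

The latch is against its stop. I'll ease off the pressure, open and rise.

>>> jog_arm:
  moves:
    - [[0,1.5,0],0,12]
    - [[0,1.5,0],0,20]
    - [[0,1.5,0],0,30]
    - [[0,2,0],0,36]
    - [[0,2,0],0,36]
    - [[0,2,-20],0,36]
    - [[0,2,-60],0,36]
    - [[0,2,-120],0,36]
    - [[0,2,-180],0,36]
    - [[0,2,-180],0,36]

```text
t: 26.6
tcp_pos: [0.5603, 0.1784, 0.2667]
ee_rot: [3.135, -0.006, 1.328]
wrist_force: [-0.2, 0.6, -0.5]
grip_width: 0.036
gripper_force: 0.0
```

```bash
python3 -W ignore - <<'E'
from h import *
s=snapshot("wrist");cv2.imwrite("pics/w8.png",s["color"]);t=snapshot("side")["color"]
st=get_state();print(st["t"],st["tcp_pos"])
cv2.imwrite("pics/end.png",np.hstack([cv2.resize(s["color"],(400,300)),cv2.resize(t[60:315,130:470],(400,300))]))
w=wpts(s);z=w[...,2];m=(abs(z-.072)<.004)&(np.hypot(w[...,0]-.566,w[...,1]-.211)<.06);r=cv2.minAreaRect(w[m][:,:2].astype(np.float32));print(m.sum(),r)
a=w[...,:2]@f;b=w[...,:2]@g
print([np.median(z[(abs(b-.262)<.008)&(abs(a-q)<.005)]).round(4) for q in np.arange(.39,.53,.03)])
E
```

```text
26.7 [0.55825679 0.17842352 0.26173879]
910 ((0.5675119757652283, 0.21226786077022552), (0.08230261504650116, 0.01907161995768547), 76.83411407470703)
[np.float64(0.0616), np.float64(0.0614), np.float64(0.0616), np.float64(0.0614), np.float64(0.0615)]
```

View pics/end.png

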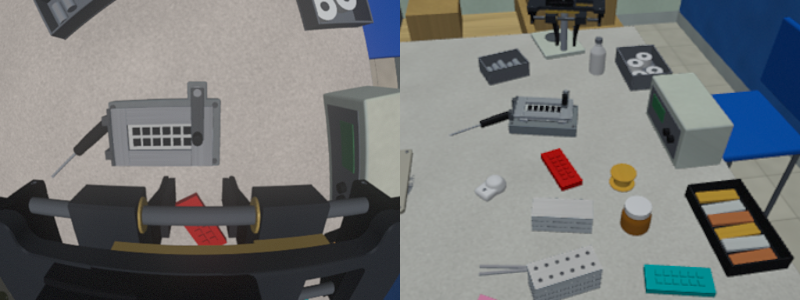

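The picture shows the frame shut over the chips and the latch across the front bar (left, 197,112). On the right, the spool, jar and empty carrier are untouched. The latch measures within 0.005 rad of home.

```bash
python3 -c "
from workcell import finish_job;print(finish_job())"
```

```text
the job is handed in; nothing more can be done
None
```

The job is handed in at about 27 s of the 66 s limit: the loaded carrier lies flat in the nest, the frame is shut over it and the latch was then turned fully home, with the empty carrier, spool and jar left where they were.

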